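# Stack the kitchen pots on their stand

## Task

Put the earthenware pots back together as a tower on the round wooden stand, from the bottom up and one at a time: the large pot in the stand's recess, then the medium pot, then the small pot, each fully seated in the mouth of the one below, and last the lid on the small pot. Let go of the finished tower so that it stands upright, and leave the spice jar, the timer and the salt shaker where they are.

Things in the scene. Friction and masses are not known exactly. Their poses are not given: they have to be found in the camera images.
- stand: Fixed round wooden stand, 100 mm across, 16 mm high, with a round recess 58 mm across, 10 mm deep in its top. Origin: centre of its underside, on the worktop; z up. The large pot's foot goes into the recess and its shoulder rests on the stand's top: its underside ends 8 mm above the worktop.
- large_pot_mid (a point): Centre of the large pot, half-way up (33 mm). Open round pot 66 mm across, 66 high, mouth 50. Below a flat shoulder its foot, 8 mm high, tapers from 54 to 45 mm across. Upright, yaw does not matter. Grip the outer wall from above, fingertips over 10 mm above the underside. Plain earthenware, about 0.24 kg.
- medium_pot_mid (a point): Centre of the medium pot, half-way up (29 mm). Open round pot 56 mm across, 58 high, mouth 40. Its 8 mm high foot, 46 tapering to 37 mm, drops into the large pot's mouth until the shoulder rests on the rim. Upright, yaw does not matter. Grip the outer wall from above, fingertips over 10 mm above the underside. Plain earthenware, about 0.18 kg.
- small_pot_mid (a point): Centre of the small pot, half-way up (25 mm). Open round pot 46 mm across, 50 high, mouth 31. Its 8 mm high foot, 36 tapering to 27 mm, drops into the medium pot's mouth until the shoulder rests on the rim. Upright, yaw does not matter. Grip the outer wall from above, fingertips over 10 mm above the underside. Plain earthenware, about 0.13 kg.
- lid_knob (a point): Point in the lid's knob, 31 mm above the lid's underside. Earthenware disc 40 mm across (8 to 12 mm above the underside) with an upright round knob, 18 mm across, top at 38 mm, gripped from above. The plug below, 8 mm high, 27 tapering to 19 mm, drops into the small pot's mouth until the disc rests on the rim. Stands on its plug, z up; 0.06 kg.
- spice_jar_mid (a point): Centre of a spice jar, 42 mm across, 96 mm high, with a yellow cap, standing loose among the pots; the point is half-way up (48 mm above its underside). To be left standing where it is.
- timer_mid (a point): Centre of a white wind-up kitchen timer, 68 mm across, 58 mm high, standing loose among the pots; the point is half-way up (29 mm above its underside). To be left standing where it is.
- salt_shaker_mid (a point): Centre of a salt shaker of glass with a grey top, 44 mm across, 90 mm high, standing loose among the pots; the point is half-way up (45 mm above its underside). To be left standing where it is.
There are look-alikes about, which are no part of the job. Leave any green look-alike of the part that bears medium_pot_mid alone. Leave any purple look-alike of the part that bears large_pot_mid alone.

How it is judged:
On the way, in this order (a step that is already met when the one before it is completed fails the run):
1. the large pot sits in the recess of the stand (horizontal distance between large_pot_mid and stand below 0.005 m and z of large_pot_mid in the frame of stand between 0.038 and 0.044 m and angle between large_pot_mid's own z axis and vertical below 0.06 rad), for 0.2 s.
2. the medium pot sits in the mouth of the large pot, which is on the stand (all of step 1 and horizontal distance between medium_pot_mid and large_pot_mid below 0.005 m and z of medium_pot_mid in the frame of large_pot_mid between 0.051 and 0.057 m and angle between medium_pot_mid's own z axis and vertical below 0.06 rad), for 0.2 s.
3. the small pot sits in the mouth of the medium pot (horizontal distance between medium_pot_mid and large_pot_mid below 0.005 m and z of medium_pot_mid in the frame of large_pot_mid between 0.051 and 0.057 m and angle between each of medium_pot_mid, small_pot_mid's own z axis and vertical below 0.06 rad and horizontal distance between small_pot_mid and medium_pot_mid below 0.005 m and z of small_pot_mid in the frame of medium_pot_mid between 0.043 and 0.049 m), for 0.2 s.
4. the lid sits on the small pot (horizontal distance between small_pot_mid and medium_pot_mid below 0.005 m and z of small_pot_mid in the frame of medium_pot_mid between 0.043 and 0.049 m and angle between each of small_pot_mid, lid_knob's own z axis and vertical below 0.06 rad and horizontal distance between lid_knob and small_pot_mid below 0.005 m and z of lid_knob in the frame of small_pot_mid between 0.045 and 0.051 m), for 0.2 s.
At the end, for the whole second after the job is handed in: Large pot in the stand's recess, medium pot in the large, small in the medium, lid on the small: each centred within 5 mm on the one below, within 3 mm of its fully seated height, upright within 0.06 rad, and at rest (all of step 2 and all of step 4 and linear speed of each of large_pot, medium_pot, small_pot, lid below 0.02 m/s); the robot touches nothing.
It fails at once if the spice jar is pushed more than 20 mm from its place or knocked over (distance of spice_jar_mid from where it was at the start of the episode above 0.02 m or angle between spice_jar_mid's own z axis and vertical above 0.4 rad).
It fails at once if the timer is pushed more than 20 mm from its place or knocked over (distance of timer_mid from where it was at the start of the episode above 0.02 m or angle between timer_mid's own z axis and vertical above 0.4 rad).
It fails at once if the salt shaker is pushed more than 20 mm from its place or knocked over (distance of salt_shaker_mid from where it was at the start of the episode above 0.02 m or angle between salt_shaker_mid's own z axis and vertical above 0.4 rad).
It also fails if it takes over 128 s, if anything falls off the work surface, if the arm or the gripper's body presses on something with over 40 N, if the wrist force passes 120 N, or if a joint passes its speed limit or range.

## Robot

A 6-joint arm with a two-finger parallel gripper is mounted at the origin on the work surface; the furniture and walls round the work are solid. World frame = base frame: x ahead of the robot, y to its left, z up, the work surface at z = 0. Lengths are in m, angles in rad, forces in N, time in s.
With the tool pointing down it reaches from about 0.375 to 0.9 m from the base axis. Payload 3.1 kg.
Tool frame: the origin (TCP) lies midway between the tips of the shut fingers; the grasp point (between the pads) lies manip.tcp_to_grasp behind it (manip.tcp_to_grasp is the distance from the TCP to the grasp point, in m); z points along the fingers, y is the line along which they close (so a half turn about z gives the same grasp; the last joint's range is limited). The gripper opens to 87 mm and grips with 3 to 60 N. Pads are 19 mm wide; open, the fingers measure 117 mm over their backs; the gripper's body (75 mm by 190 mm) begins 51 mm behind the grasp point.
Start: joints at [1.101, 0.527, 1.433, -0, 1.181, -0.178], TCP at [0.179, 0.599, 0.185] pointing down, gripper open.
Joint ranges: [-3.08, 3.08], [-0.75, 2.2], [0.22, 2.44], [-1.43, 4.57], [0, 2.65], [-2.85, 2.85]. Speed limits (rad/s): [2.79, 2.79, 3.14, 3.14, 3.14, 3.14].

## Interface

Orientations are given as a rotation vector (axis times angle).
In Python, from cell import manip gives the robot as it stands.
- The arm moves only by the shell command python3 -m jog 'ROWS' [OPENING]. ROWS is JSON, a list of rows, each a list of 2 entries, a list of its own where there are three numbers: the shift along the tool's x, y, z in m, then the turn, a rotation vector about the tool's x, y, z in degrees. In form: [[[tx, ty, tz], [rx, ry, rz]], ...]. A call has 1 to 12 rows; each row shifts and turns the commanded pose from where the row before left it, along the tool's axes as they then stand; what a row does not reach is not made up. A row lasts 1/10 s, in which the tool goes at most 50 mm and 8.59 degrees, less where a joint would pass 70% of its speed; a pose out of reach is approached as far as the arm can. A call with a gripper value outside its range is refused whole. OPENING is the gripper's target within -1 to 1 (shut at 1, half-way at 0, fully open at -1), set as the call begins (- or left out, the last holds). The fingers move at their own pace and stop on an object; the grip force is fixed at half the most. Time passes only in rows, so rows that do not move let the fingers close. It gives the time, the measured TCP pose, the force, the opening and the grip force at its end, in the units of the state.
- manip.observe(): the state, without advancing time (a new reading comes with each control period).
- manip.camera(name): name is "scene" or "top"; returns a dict with "pixels" (400x640x3 uint8, red, green, blue), "intrinsics" (3x3 intrinsics, pixels), "R" (3x3) and "t" (3): a world point X has camera coordinates R X + t. Camera axes: x right, y down, z forward; pixel columns grow to the right and rows downward; lengths in m; the calibration is good to about 2 mm. A picture is of the moment at which its call begins. There is no depth.
- manip.hand_in(): hands the job in; it is judged then, once.
The state is a dict: "time": time; "joint_pos": joint angles; "dq": joint speeds; "effort": joint torques, N m; "position": TCP position; "tool_rot": TCP orientation; "wrist_force": force on the tool from outside, world axes, zero at the start; "torque": the same for the moment, N m; "width": opening from 0.0 (shut) to 1.0 (fully open); "grip_force": force on a finger pad.
Only numpy, scipy, OpenCV 4.12 (cv2) and the standard library are available. Lean on these libraries where they do the work, as an engineer would, in place of code of your own. Each camera call takes 0.05 s, during which the arm holds its last target. There are 200 camera calls.

## Working session

There is one attempt and no reset: what is moved stays moved. The work goes in short steps, Python scripts to look and compute and a shell command to move; the robot and the scene stay as the last step left them, time stands still between calls to the robot, and variables do not carry over. Pictures are saved under pics/ and viewed, at most 14 in all, crops included, and the job is handed in when it is done.

```bash
mkdir -p pics; python3 - <<'E'
from cell import manip
import cv2,numpy as np
for n in("scene","top"):
    c=manip.camera(n);cv2.imwrite(f"pics/{n}0.png",c["pixels"][...,::-1]);np.savez(f"{n}.npz",**c)
    print(n,(-c["R"].T@c["t"]).round(3),c["R"].round(3).tolist(),c["intrinsics"].tolist())
o=manip.observe();print(manip.tcp_to_grasp,{k:np.round(v,3).tolist() for k,v in o.items()})
E
```

```text
scene [-0.178 -0.549  1.058] [[0.645, -0.764, 0.017], [-0.56, -0.487, -0.67], [0.52, 0.423, -0.742]] [[462.18278428039406, 0.0, 323.1715808389659], [0.0, 462.18278428039406, 201.9814000499804], [0.0, 0.0, 1.0]]
top [ 0.435 -0.014  1.141] [[0.004, -1.0, -0.014], [-0.995, -0.002, -0.104], [0.104, 0.014, -0.994]] [[449.65792720855484, 0.0, 321.1381662277329], [0.0, 449.65792720855484, 205.4852030203073], [0.0, 0.0, 1.0]]
0.0187 {'time': 0.1, 'joint_pos': [1.102, 0.528, 1.434, -0.0, 1.181, -0.178], 'dq': [0.0, -0.002, -0.002, -0.001, -0.0, -0.003], 'effort': [-0.001, -44.099, -17.715, 0.063, 0.053, -0.0], 'position': [0.179, 0.598, 0.185], 'tool_rot': [-0.455, -3.108, 0.003], 'wrist_force': [0.072, 0.011, -0.125], 'torque': [0.005, -0.038, -0.038], 'grip_force': 0.0, 'width': 1.003}
```

View pics/top0.png

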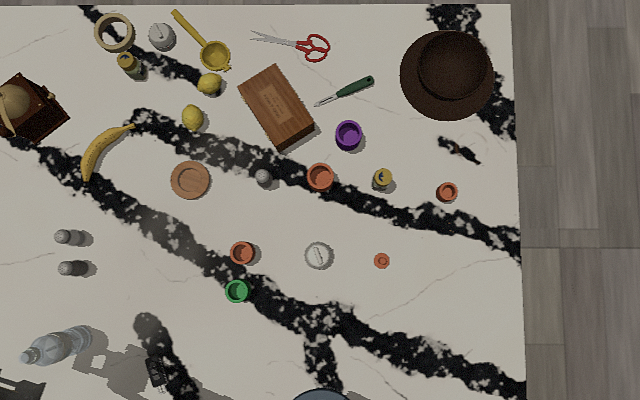

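View pics/scene0.png

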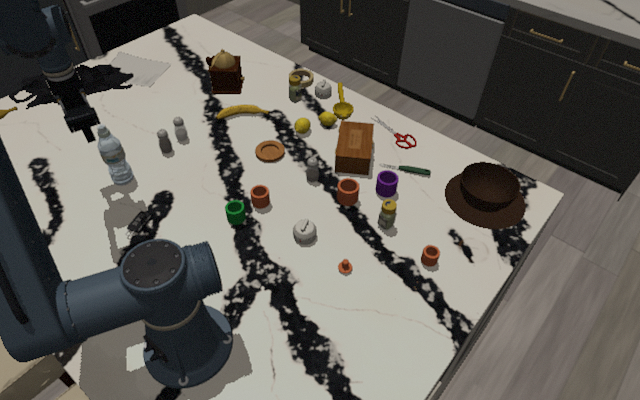

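The top view shows the stand at (190,180), the large pot at (320,177), medium at (242,253), small at (447,191) and the lid at (382,261). The shaker is at (263,177), the jar at (382,178) and the timer at (319,255). The green (237,291) and purple (348,135) pots are decoys.

```bash
cat > h.py <<'E'
import cv2,numpy as np
from scipy.optimize import least_squares
def ray(c,uv,z):
    uv=np.atleast_2d(uv).astype(float);K,R,t=c["intrinsics"],c["R"],c["t"]
    d=np.c_[uv,np.ones(len(uv))]@np.linalg.inv(K).T@R; o=-R.T@t
    return (o+d*((z-o[2])/d[:,2])[:,None])[:,:2]
def pix(c,X):
    p=c["R"]@np.asarray(X)+c["t"];p=c["intrinsics"]@p;return p[:2]/p[2]
def circ(c,uv,z,r,lo=(0,90,70),hi=(16,255,255),win=32):
    """centre of a disc of radius r at height z: far-side outline of the colour blob nearest uv"""
    hsv=cv2.cvtColor(np.ascontiguousarray(c["pixels"]),cv2.COLOR_RGB2HSV);m=cv2.inRange(hsv,lo,hi)
    w=np.zeros_like(m);cv2.circle(w,tuple(int(round(v)) for v in uv),win,255,-1);m&=w
    m=cv2.morphologyEx(m,cv2.MORPH_CLOSE,np.ones((3,3)))
    cs=cv2.findContours(m,cv2.RETR_EXTERNAL,cv2.CHAIN_APPROX_NONE)[0];k=max(cs,key=cv2.contourArea)
    hull=cv2.convexHull(k)[:,0].astype(float);mc=hull.mean(0);hull+=0.5*(hull-mc)/np.linalg.norm(hull-mc,axis=1)[:,None]
    P=ray(c,hull,z);o=(-c["R"].T@c["t"])[:2];x=P.mean(0)
    for _ in range(5):
        f=(x-o)/np.linalg.norm(x-o);Q=P[(P-x)@f>-0.1*r]
        s=least_squares(lambda q:np.linalg.norm(Q-q,axis=1)-r,x,loss="soft_l1",f_scale=.001);x=s.x
    return x,np.abs(s.fun).mean()*1e3,cv2.contourArea(k)
E
python3 - <<'E'
from h import *
T=dict(np.load("top.npz"));S=dict(np.load("scene.npz"))
for n,uv,us,z,r,lo,hi in [("stand",(190,180),(270,151),.016,.05,(5,60,70),(22,255,255)),("large",(320,177),(347,190),.066,.033,(0,90,70),(16,255,255)),("med",(242,253),(260,196),.058,.028,(0,90,70),(16,255,255)),("small",(447,191),(430,255),.05,.023,(0,90,70),(16,255,255)),("lid",(382,261),(345,268),.012,.02,(0,90,70),(16,255,255)),
 ("green",(237,291),(235,212),.058,.028,(45,90,40),(85,255,255)),("purple",(348,135),(387,183),.066,.033,(120,80,40),(160,255,255))]:
    for nm,c,u in(("top",T,uv),("scene",S,us)):
        x,e,a=circ(c,u,z,r,lo,hi,24 if n!="stand" else 28);print(n,nm,x.round(4),round(e,2),a)
for n,u,z in(("salt",(263,177),.09),("spice",(383,174),.096),("timer",(319,255),.058)):print(n,ray(T,u,z).round(3))
E
```

```text
stand top [0.619  0.3378] 0.49 1124.5
stand scene [0.6187 0.3371] 0.39 465.5
large top [0.6209 0.0048] 0.56 529.5
large scene [0.6181 0.005 ] 0.43 353.5
med top [0.434  0.1944] 0.23 380.5
med scene [0.4321 0.1935] 0.33 241.5
small top [ 0.5857 -0.3085] 0.25 255.5
small scene [ 0.5833 -0.3091] 0.33 243.5
lid top [ 0.4161 -0.1484] 0.15 169.0
lid scene [ 0.4178 -0.1429] 0.88 126.0
green top [0.3441 0.2029] 0.53 415.0
green scene [0.3437 0.2046] 0.66 362.5
purple top [ 0.7266 -0.0647] 0.29 560.0
purple scene [ 0.7239 -0.0656] 0.32 437.5
salt [[0.613 0.139]]
spice [[ 0.619 -0.145]]
timer [[0.429 0.006]]
```

```bash
python3 - <<'E'
from h import *
T=dict(np.load("top.npz"));S=dict(np.load("scene.npz"))
print(pix(T,[.179,.599,.185]),pix(S,[.179,.599,.185]),ray(S,(122,178),0),ray(T,(82,335),0))
for z in(.15,.2,.25):print(z,ray(S,(103,130),z),ray(T,(25,357),z))
im=np.hstack([T["pixels"][280:400,0:160],S["pixels"][90:210,40:200]])
cv2.imwrite("pics/b.png",cv2.resize(im,None,fx=2.5,fy=2.5)[...,::-1])
E
```

```text
[ 31.45188828 375.47144749] [ 91.39409423 141.22215435] [[0.22020331 0.60806589]] [[0.22800549 0.59742386]]
0.15 [[0.24479991 0.66551102]] [[0.20808724 0.63827428]]
0.2 [[0.22154788 0.59866546]] [[0.21955073 0.60534628]]
0.25 [[0.19829585 0.53181991]] [[0.23101423 0.57241827]]
```

View pics/b.png

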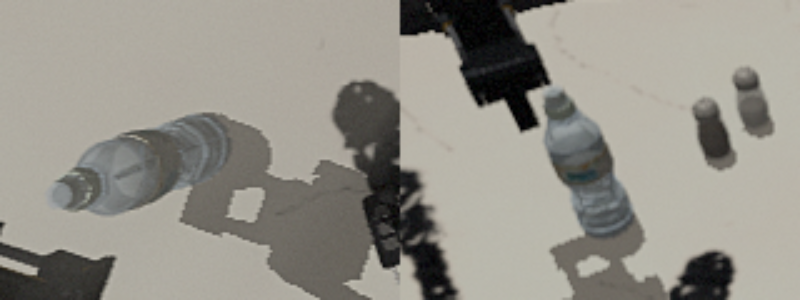

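```bash
python3 -m jog '[[[0,0,-0.04],[0,0,0]],[[0,0,-0.04],[0,0,0]],[[0,0,-0.04],[0,0,0]],[[0,0,-0.02],[0,0,-8.35]],[[0,0,0],[0,0,-8.35]],[[0,0,0],[0,0,0]]]' -1
```

```text
time: 0.7
position: [0.1791, 0.5987, 0.3259]
tool_rot: [-0.001, 3.141, 0.001]
wrist_force: [-0.7, -0.6, 0.3]
width: 1.001
grip_force: 0.0
```

```bash
python3 -m jog '[[[-0.022,-0.0297,0],[0,0,0]],[[-0.022,-0.0297,0],[0,0,0]],[[-0.022,-0.0297,0],[0,0,0]],[[-0.022,-0.0297,0],[0,0,0]],[[-0.022,-0.0297,0],[0,0,0]],[[-0.022,-0.0297,0],[0,0,0]],[[-0.022,-0.0297,0],[0,0,0]],[[-0.022,-0.0297,0],[0,0,0]],[[-0.022,-0.0297,0],[0,0,0]],[[-0.022,-0.0297,0],[0,0,0]],[[-0.022,-0.0297,0],[0,0,0]],[[-0.022,-0.0297,0],[0,0,0]]]' && python3 -m jog '[[[-0.022,-0.0297,0],[0,0,0]],[[-0.022,-0.0297,0],[0,0,0]],[[-0.022,-0.0297,0.02],[0,0,0]],[[-0.022,-0.0297,0.02],[0,0,0]],[[-0.022,-0.0297,0.03],[0,0,0]],[[-0.022,-0.0297,0.03],[0,0,0]],[[-0.022,-0.0297,0.03],[0,0,0]],[[-0.022,-0.0297,0.03],[0,0,0]],[[0,0,0],[0,0,0]],[[0,0,0],[0,0,0]]]'
```

```text
time: 1.9
position: [0.4433, 0.241, 0.3243]
tool_rot: [-0.005, -3.139, 0.001]
wrist_force: [-0.1, 1.4, -0.8]
width: 1.001
grip_force: 0.0
time: 2.9
position: [0.6182, 0.0047, 0.1631]
tool_rot: [-0.005, -3.137, -0.002]
wrist_force: [-0.1, -0.2, 1.1]
width: 0.998
grip_force: 0.0
```

```bash
python3 -m jog '[[[0,0,0.03],[0,0,0]],[[0,0,0.03],[0,0,0]],[[0,0,0.03],[0,0,0]],[[0,0,0.03],[0,0,0]],[[0,0,0.017],[0,0,0]],[[0,0,0],[0,0,0]],[[0,0,0],[0,0,0]]]' && python3 -m jog '[[[0,0,0],[0,0,0]],[[0,0,0],[0,0,0]],[[0,0,0],[0,0,0]],[[0,0,0],[0,0,0]],[[0,0,0],[0,0,0]],[[0,0,0],[0,0,0]],[[0,0,0],[0,0,0]],[[0,0,0],[0,0,0]]]' 1 && python3 -m jog '[[[0,0,-0.03],[0,0,0]],[[0,0,-0.03],[0,0,0]],[[0,0,-0.03],[0,0,0]],[[0,0,-0.03],[0,0,0]],[[0,0,0],[0,0,0]],[[0,0,0],[0,0,0]],[[0,0,0],[0,0,0]]]'
```

```text
time: 3.6
position: [0.6199, 0.0061, 0.0297]
tool_rot: [-0.002, 3.14, -0.0]
wrist_force: [-0.7, -0.7, 0.2]
width: 0.995
grip_force: 0.0
time: 4.4
position: [0.6196, 0.0053, 0.0285]
tool_rot: [-0.001, 3.141, 0.0]
wrist_force: [0.6, 0.7, 1.5]
width: 0.361
grip_force: 0.8
time: 5.1
position: [0.6181, 0.0051, 0.1468]
tool_rot: [0.001, -3.138, -0.001]
wrist_force: [-0.0, -0.3, -0.2]
width: 0.002
grip_force: 0.0
```

```bash
python3 - <<'E'
from cell import manip
from h import *
for n in("scene","top"):
    c=manip.camera(n);np.savez(f"{n}1.npz",**c)
    if n=="scene":a=c["pixels"][100:300,200:460]
    else:b=c["pixels"][80:280,200:460]
cv2.imwrite("pics/g1.png",cv2.resize(np.hstack([a,b]),None,fx=1.5,fy=1.5)[...,::-1])
E
```

```text
(no output)
```

View pics/g1.png

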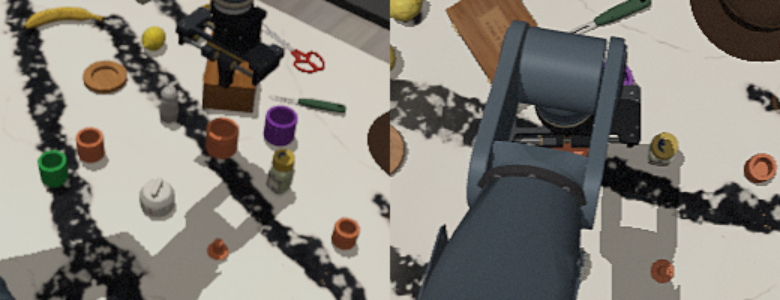

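```bash
python3 - <<'E'
from cell import manip
from h import *
S=dict(np.load("scene1.npz"));T=dict(np.load("top1.npz"))
o=manip.observe();p=o["position"];print(p,pix(S,p),pix(S,[.62,.005,.066]),pix(S,[.62,.005,.0]))
print(circ(S,(347,190),.066,.033,win=24), circ(dict(np.load("scene.npz")),(347,190),.066,.033,win=24))
cv2.imwrite("pics/g2.png",cv2.resize(S["pixels"][100:220,300:420],None,fx=4,fy=4)[...,::-1])
E
```

```text
[0.61820463 0.00514256 0.14657644] [349.33753721 165.59535305] [348.17063185 184.89573397] [346.9659686 199.7347705]
(array([0.61773927, 0.00474695]), np.float64(0.4545882430155223), 455.5) (array([0.61811354, 0.0049979 ]), np.float64(0.4259850778909183), 353.5)
```

View pics/g2.png

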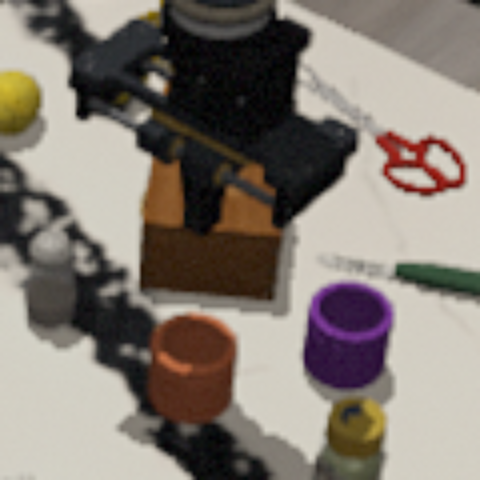

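```bash
python3 -m jog '[[[0,0,0],[0,0,0]],[[0,0,0],[0,0,0]],[[0,0,0],[0,0,0]],[[0,0,0],[0,0,0]],[[0,0,0],[0,0,0]],[[0,0,0],[0,0,0]],[[0,0,0],[0,0,0]],[[0,0,0],[0,0,0]],[[0,0,0],[0,0,0]],[[0,0,0],[0,0,0]],[[0,0,0],[0,0,0]],[[0,0,0],[0,0,0]]]' -1 && python3 -m jog '[[[0,0,0.03],[0,0,0]],[[0,0,0.03],[0,0,0]],[[0,0,0.03],[0,0,0]],[[0,0,0.03],[0,0,0]],[[0,0,0],[0,0,0]],[[0,0,0],[0,0,0]]]'
python3 - <<'E'
from cell import manip
from h import *
S=manip.camera("scene");p=manip.observe()["position"]
print(p,[pix(S,p+np.array([0,s*.0435,0])) for s in(-1,1)])
cv2.imwrite("pics/g3.png",cv2.resize(S["pixels"][120:230,290:410],None,fx=5,fy=5)[...,::-1])
E
```

```text
time: 6.4
position: [0.6196, 0.0051, 0.1485]
tool_rot: [-0.001, 3.142, 0.0]
wrist_force: [0.3, -0.4, 0.1]
width: 0.973
grip_force: 0.0
time: 7.0
position: [0.6195, 0.0051, 0.0284]
tool_rot: [0.001, -3.141, -0.0]
wrist_force: [0.5, 0.1, -0.1]
width: 0.998
grip_force: 0.0
[0.62058523 0.00488815 0.02952089] [array([358.98292771, 200.04423172]), array([336.59175724, 186.40716961])]
```

View pics/g3.png

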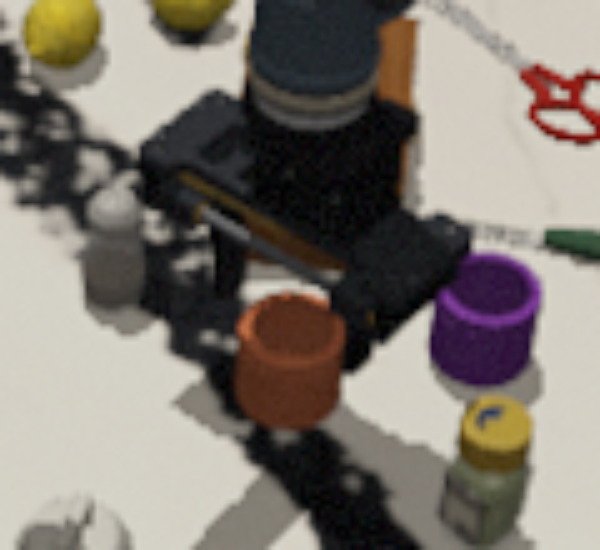

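The left fingertip is at about (336,178) and the right at about (360,193). Both are some 8 px higher than the reported pose predicts, so the real tips seem to be about 35 mm above the reading. Going lower still clears the table in either case.

```bash
python3 -m jog '[[[0,0,0.012],[0,0,0]],[[0,0,0.01],[0,0,0]],[[0,0,0],[0,0,0]],[[0,0,0],[0,0,0]]]' && python3 -m jog '[[[0,0,0],[0,0,0]],[[0,0,0],[0,0,0]],[[0,0,0],[0,0,0]],[[0,0,0],[0,0,0]],[[0,0,0],[0,0,0]],[[0,0,0],[0,0,0]],[[0,0,0],[0,0,0]],[[0,0,0],[0,0,0]],[[0,0,0],[0,0,0]],[[0,0,0],[0,0,0]]]' 0.2
python3 - <<'E'
from cell import manip
from h import *
S=manip.camera("scene");o=manip.observe();print(o["position"],o["width"],o["grip_force"])
cv2.imwrite("pics/g4.png",cv2.resize(S["pixels"][120:230,290:410],None,fx=5,fy=5)[...,::-1])
E
```

```text
time: 7.45
position: [0.6194, 0.0051, 0.0063]
tool_rot: [0.001, -3.141, -0.0]
wrist_force: [-0.3, 0.6, 0.6]
width: 0.998
grip_force: 0.0
time: 8.45
position: [0.6198, 0.0048, 0.0067]
tool_rot: [-0.001, 3.141, -0.001]
wrist_force: [0.1, -3.2, 5.1]
width: 0.757
grip_force: 30.0
[0.61981369 0.00475781 0.00675881] 0.7585182598031559 30.00170557628735
```

View pics/g4.png

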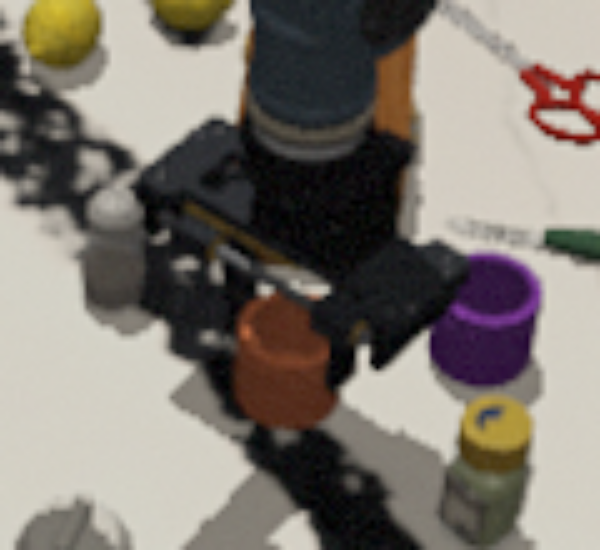

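```bash
python3 -m jog '[[[0,0,-0.01],[0,0,0]],[[0,0,-0.02],[0,0,0]],[[0,0,-0.03],[0,0,0]],[[0,0,-0.03],[0,0,0]],[[0,0,-0.03],[0,0,0]],[[0,0,-0.02],[0,0,0]],[[0,0,0],[0,0,0]],[[0,0,0],[0,0,0]]]' && python3 -m jog '[[[0,0.0166,0],[0,0,0]],[[0,0.03,0],[0,0,0]],[[0,0.03,0],[0,0,0]],[[0,0.03,0],[0,0,0]],[[0,0.03,0],[0,0,0]],[[0,0.03,0],[0,0,0]],[[0,0.03,0],[0,0,0]],[[0,0.03,0],[0,0,0]],[[0,0.03,0],[0,0,0]],[[0,0.03,0],[0,0,0]],[[0,0.03,0],[0,0,0]],[[0,0.016,0],[0,0,0]]]' && python3 -m jog '[[[0,0,0.03],[0,0,0]],[[0,0,0.03],[0,0,0]],[[0,0,0.03],[0,0,0]],[[0,0,0],[0,0,0]],[[0,0,0],[0,0,0]],[[0,0,0],[0,0,0]]]'
python3 - <<'E'
from cell import manip
from h import *
S=manip.camera("scene");T=manip.camera("top");o=manip.observe();p=o["position"];print(p,o["width"],o["grip_force"])
h=.066+p[2]-.0067
u=pix(S,[p[0],p[1],h-.03]);print(h,u,circ(S,u,h,.033,win=28,hi=(9,255,255)),circ(S,pix(S,[.619,.3375,.016]),.016,.05,(5,60,70),(22,255,255),28))
cv2.imwrite("pics/g5.png",cv2.resize(np.hstack([S["pixels"][80:190,210:330],T["pixels"][110:220,130:250]]),None,fx=3.3,fy=3.3)[...,::-1])
E
```

```text
time: 9.3
position: [0.6187, 0.0056, 0.1458]
tool_rot: [0.001, -3.14, -0.001]
wrist_force: [0.0, 1.0, -3.9]
width: 0.755
grip_force: 30.0
time: 10.5
position: [0.6169, 0.341, 0.1439]
tool_rot: [0.005, -3.137, -0.0]
wrist_force: [-0.4, -0.4, -3.7]
width: 0.757
grip_force: 30.0
time: 11.1
position: [0.6207, 0.3381, 0.058]
tool_rot: [-0.001, 3.139, 0.002]
wrist_force: [0.8, 0.2, -2.3]
width: 0.756
grip_force: 30.0
[0.6208899  0.33815321 0.05864343] 0.7582688112637009 29.999079308181535
0.11794343364998634 [268.49123901 132.00098817] (array([0.62119166, 0.3376376 ]), np.float64(0.327358610155791), 258.0) (array([0.75379222, 0.43897508]), np.float64(nan), 704.5)h.py:20: RuntimeWarning: Mean of empty slice.
  return x,np.abs(s.fun).mean()*1e3,cv2.contourArea(k)
  ret = ret.dtype.type(ret / rcount)
```

View pics/g5.png

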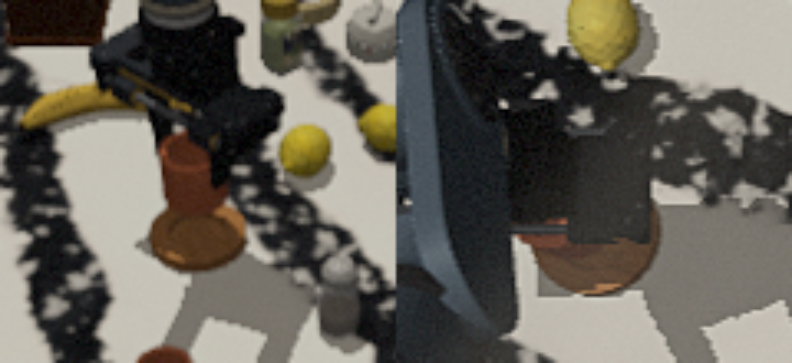

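```bash
python3 -m jog '[[[0.0015,0,0.015],[0,0,0]],[[0,0,0.015],[0,0,0]],[[0,0,0.007],[0,0,0]],[[0,0,0],[0,0,0]],[[0,0,0],[0,0,0]]]' && python3 -m jog '[[[0,0,0.003],[0,0,0]],[[0,0,0.003],[0,0,0]],[[0,0,0.002],[0,0,0]],[[0,0,0],[0,0,0]],[[0,0,0],[0,0,0]]]'
```

```text
time: 11.7
position: [0.6176, 0.3375, 0.0187]
tool_rot: [0.001, -3.141, 0.001]
wrist_force: [0.5, 1.0, -2.5]
width: 0.759
grip_force: 30.0
time: 12.2
position: [0.6184, 0.3378, 0.013]
tool_rot: [-0.001, 3.14, 0.001]
wrist_force: [-2.5, -0.9, 5.1]
width: 0.756
grip_force: 30.0
```

```bash
python3 -m jog '[[[0,0,0],[0,0,0]],[[0,0,0],[0,0,0]],[[0,0,0],[0,0,0]],[[0,0,0],[0,0,0]],[[0,0,0],[0,0,0]]]' -1 && python3 -m jog '[[[0,0,-0.03],[0,0,0]],[[0,0,-0.04],[0,0,0]],[[0,0,-0.04],[0,0,0]],[[0.03,-0.02,-0.02],[0,0,0]],[[0.03,-0.02,0],[0,0,0]],[[0.03,-0.025,0],[0,0,0]],[[0.03,-0.025,0],[0,0,0]],[[0.03,-0.025,0],[0,0,0]],[[0.0335,-0.0285,0],[0,0,0]],[[0,0,0],[0,0,0]],[[0,0,0],[0,0,0]]]'
python3 - <<'E'
from cell import manip
from h import *
S=manip.camera("scene");T=manip.camera("top")
for n,c in(("S",S),("T",T)):
    u=pix(c,[.619,.3375,.05]);print(n,circ(c,u,.074,.033,win=26,hi=(9,255,255)),circ(c,pix(c,[.433,.194,.03]),.058,.028,win=20))
cv2.imwrite("pics/g6.png",cv2.resize(np.hstack([S["pixels"][100:220,210:330],T["pixels"][140:260,150:270]]),None,fx=3.3,fy=3.3)[...,::-1])
E
```

```text
time: 12.7
position: [0.6178, 0.3376, 0.0111]
tool_rot: [0.001, -3.141, 0.0]
wrist_force: [0.7, -0.3, -0.3]
width: 0.992
grip_force: 0.0
time: 13.8
position: [0.4343, 0.1937, 0.1418]
tool_rot: [0.001, 3.141, 0.0]
wrist_force: [0.7, -0.4, 0.4]
width: 0.998
grip_force: 0.0
S (array([0.60925673, 0.33477393]), np.float64(2.235677456065048), 1.0) (array([0.432059  , 0.19295385]), np.float64(0.5489325735523894), 321.0)Traceback (most recent call last):
  File "<stdin>", line 5, in <module>
  File "h.py", line 14, in circ
    cs=cv2.findContours(m,cv2.RETR_EXTERNAL,cv2.CHAIN_APPROX_NONE)[0];k=max(cs,key=cv2.contourArea)
                                                                        ~~~^^^^^^^^^^^^^^^^^^^^^^^^
ValueError: max() iterable argument is empty
```

```bash
python3 -m jog '[[[0.001,0,0.03],[0,0,0]],[[0,0,0.03],[0,0,0]],[[0,0,0.03],[0,0,0]],[[0,0,0.03],[0,0,0]],[[0,0,0.015],[0,0,0]],[[0,0,0.012],[0,0,0]],[[0,0,0],[0,0,0]],[[0,0,0],[0,0,0]]]' && python3 -m jog '[[[0,0,0],[0,0,0]],[[0,0,0],[0,0,0]],[[0,0,0],[0,0,0]],[[0,0,0],[0,0,0]],[[0,0,0],[0,0,0]],[[0,0,0],[0,0,0]],[[0,0,0],[0,0,0]],[[0,0,0],[0,0,0]],[[0,0,0],[0,0,0]],[[0,0,0],[0,0,0]]]' 0.5
```

```text
time: 14.7
position: [0.4343, 0.1944, -0.0055]
tool_rot: [-0.002, 3.141, 0.0]
wrist_force: [-0.3, 0.2, -0.3]
width: 0.999
grip_force: 0.0
time: 15.7
position: [0.4336, 0.194, -0.0052]
tool_rot: [-0.001, 3.141, 0.0]
wrist_force: [-0.8, -0.8, 5.7]
width: 0.637
grip_force: 30.0
```

```bash
python3 -m jog '[[[0,0,-0.02],[0,0,0]],[[0,0,-0.03],[0,0,0]],[[0,0,-0.03],[0,0,0]],[[0,0,-0.03],[0,0,0]],[[0,0,-0.03],[0,0,0]],[[0,0,0],[0,0,0]]]' && python3 -m jog '[[[-0.021,-0.000,0],[0,0,0]],[[-0.0235,0.0205,0],[0,0,0]],[[-0.0235,0.0205,0],[0,0,0]],[[-0.0235,0.0205,0],[0,0,0]],[[-0.0235,0.0205,0],[0,0,0]],[[-0.0235,0.0205,0],[0,0,0]],[[-0.0235,0.0205,0],[0,0,0]],[[-0.0235,0.0205,0],[0,0,0]],[[0,0,-0.01],[0,0,0]],[[0,0,0],[0,0,0]],[[0,0,0],[0,0,0]]]'
cat > m.py <<'E'
import sys
from cell import manip
from h import *
# args: tag, base height z, base r, base top; grip ref z, held height, held r
g,hh,hr,bh,br=map(float,sys.argv[2:7])
S=manip.camera("scene");o=manip.observe();p=o["position"];print(p.round(4),round(o["width"],3),o["grip_force"])
h=hh+p[2]-g
hsv=dict(lo=(0,80,50),hi=(12,255,255))
print("held",circ(S,pix(S,[p[0],p[1],h-.02]),h,hr,win=26,**hsv));print("base",circ(S,pix(S,[.619,.3375,bh-.02]),bh,br,win=20,**hsv))
u,v=map(int,pix(S,[.619,.3375,h/2+.02]))
cv2.imwrite(f"pics/{sys.argv[1]}.png",cv2.resize(S["pixels"][max(v-70,0):v+70,u-70:u+70],None,fx=4,fy=4)[...,::-1])
E
python3 m.py g6 -0.0053 .058 .028 .074 .033
```

```text
time: 16.3
position: [0.436, 0.1946, 0.1374]
tool_rot: [-0.001, 3.134, 0.002]
wrist_force: [0.2, -0.4, -2.3]
width: 0.638
grip_force: 30.0
time: 17.4
position: [0.6173, 0.3368, 0.143]
tool_rot: [0.001, -3.139, 0.002]
wrist_force: [-0.7, 0.5, -1.5]
width: 0.633
grip_force: 30.0
[0.6173 0.3367 0.1433] 0.64 29.99971039058515
held (array([0.60154058, 0.33903553]), np.float64(3.5038512373595507), 240.5)
base (array([0.61680064, 0.33511946]), np.float64(0.20119514780026532), 414.5)
```

View pics/g6.png

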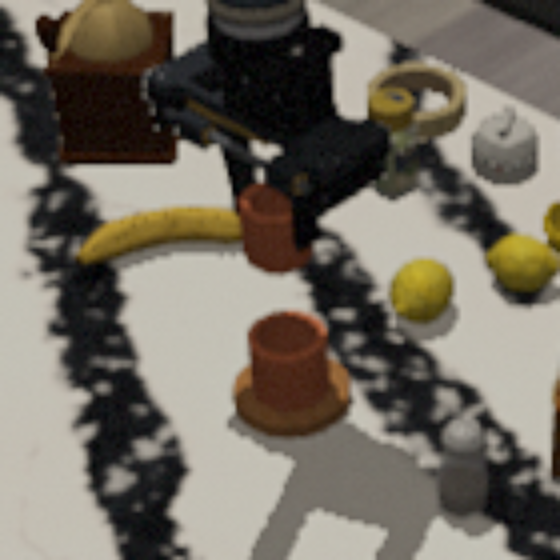

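The held pot is above the seated large pot, whose rim is at about (288,330) in the crop. It is level on the stand, so I'm lowering.

```bash
python3 -m jog '[[[-0.0005,-0.0005,0.025],[0,0,0]],[[0,0,0.025],[0,0,0]],[[0,0,0.022],[0,0,0]],[[0,0,0],[0,0,0]],[[0,0,0],[0,0,0]]]' && python3 -m jog '[[[0,0,0.003],[0,0,0]],[[0,0,0.003],[0,0,0]],[[0,0,0.003],[0,0,0]],[[0,0,0.003],[0,0,0]],[[0,0,0],[0,0,0]],[[0,0,0],[0,0,0]]]'
```

```text
time: 17.95
position: [0.6187, 0.3366, 0.0723]
tool_rot: [0.0, -3.14, 0.001]
wrist_force: [0.5, 0.4, -1.1]
width: 0.639
grip_force: 30.0
time: 18.55
position: [0.6193, 0.3371, 0.0603]
tool_rot: [0.001, -3.141, 0.0]
wrist_force: [0.3, 0.4, -2.2]
width: 0.644
grip_force: 30.0
```

```bash
python3 -m jog '[[[0,0,0.0015],[0,0,0]],[[0,0,0],[0,0,0]],[[0,0,0],[0,0,0]]]'; python3 -m jog '[[[0,0,0.0015],[0,0,0]],[[0,0,0],[0,0,0]],[[0,0,0],[0,0,0]]]'; python3 m.py g7 -0.0053 .058 .028 .074 .033
```

```text
time: 18.85
position: [0.6193, 0.3372, 0.0589]
tool_rot: [0.001, -3.142, 0.0]
wrist_force: [-0.2, -0.8, -1.2]
width: 0.64
grip_force: 30.0
time: 19.15
position: [0.6195, 0.3372, 0.0585]
tool_rot: [-0.001, 3.141, 0.0]
wrist_force: [-2.0, -0.5, 4.6]
width: 0.638
grip_force: 30.0
[0.6196 0.3372 0.0585] 0.641 30.001909324615426
held (array([0.61346237, 0.33824644]), np.float64(3.8940232457281625), 492.0)
base (array([0.63975739, 0.38113643]), np.float64(3.699790922480762), 494.0)
```

```bash
python3 -m jog '[[[0,0,0],[0,0,0]],[[0,0,0],[0,0,0]],[[0,0,0],[0,0,0]],[[0,0,0],[0,0,0]],[[0,0,0],[0,0,0]],[[0,0,0],[0,0,0]]]' -1 && python3 -m jog '[[[0,0,-0.03],[0,0,0]],[[0,0,-0.04],[0,0,0]],[[0,0,-0.03],[0,0,0]],[[0,-0.026,0],[0,0,0]],[[0,-0.04,0],[0,0,0]],[[0,-0.04,0],[0,0,0]],[[0,-0.04,0],[0,0,0]],[[0,-0.04,0],[0,0,0]],[[0,-0.04,0],[0,0,0]],[[0,-0.04,0],[0,0,0]],[[0,0,0],[0,0,0]]]'
python3 m.py g7 -0.0053 .058 .028 .124 .028
```

```text
time: 19.8
position: [0.6193, 0.3371, 0.0572]
tool_rot: [0.001, -3.141, 0.0]
wrist_force: [0.3, -1.0, 1.6]
width: 0.994
grip_force: 0.0
time: 20.9
position: [0.62, 0.066, 0.1576]
tool_rot: [0.007, 3.141, -0.003]
wrist_force: [0.5, 0.9, -0.4]
width: 0.996
grip_force: 0.0
[0.6198 0.0687 0.1576] 0.999 0.0
held (array([ 0.54528776, -0.01578015]), np.float64(3.476120733294585), 61.5)
base (array([0.61972775, 0.33534809]), np.float64(0.5859093465342076), 456.0)
```

View pics/g7.png

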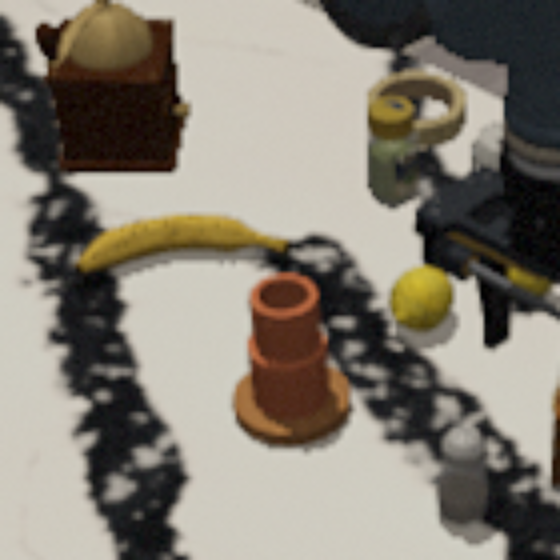

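```bash
python3 -m jog '[[[0.004,-0.04,0],[0,0,0]],[[0.004,-0.04,0],[0,0,0]],[[0.004,-0.04,0],[0,0,0]],[[0.004,-0.04,0],[0,0,0]],[[0.004,-0.04,0],[0,0,0]],[[0.004,-0.04,0],[0,0,0]],[[0.004,-0.04,0],[0,0,0]],[[0.004,-0.04,0],[0,0,0]],[[0.0025,-0.04,0],[0,0,0]],[[0,-0.019,0],[0,0,0]],[[0,0,0],[0,0,0]],[[0,0,0],[0,0,0]]]' && python3 -m jog '[[[0,0,0.03],[0,0,0]],[[0,0,0.03],[0,0,0]],[[0,0,0],[0,0,0]],[[0,0,0],[0,0,0]],[[0,0,0],[0,0,0]]]'
```

```text
time: 22.15
position: [0.5854, -0.3059, 0.1571]
tool_rot: [0.002, -3.141, -0.003]
wrist_force: [-0.1, 0.0, -0.6]
width: 1.002
grip_force: 0.0
time: 22.65
position: [0.5867, -0.3075, 0.0992]
tool_rot: [-0.003, 3.139, -0.002]
wrist_force: [-0.3, -0.4, 0.5]
width: 0.999
grip_force: 0.0
```

```bash
python3 -m jog '[[[0.001,-0.0015,0.03],[0,0,0]],[[0,0,0.03],[0,0,0]],[[0,0,0.03],[0,0,0]],[[0,0,0.02],[0,0,0]],[[0,0,0],[0,0,0]],[[0,0,0],[0,0,0]]]' && python3 -m jog '[[[0,0,0],[0,0,0]],[[0,0,0],[0,0,0]],[[0,0,0],[0,0,0]],[[0,0,0],[0,0,0]],[[0,0,0],[0,0,0]],[[0,0,0],[0,0,0]],[[0,0,0],[0,0,0]],[[0,0,0],[0,0,0]],[[0,0,0],[0,0,0]],[[0,0,0],[0,0,0]]]' 0.7 && python3 -m jog '[[[0,0,-0.02],[0,0,0]],[[0,0,-0.03],[0,0,0]],[[0,0,-0.04],[0,0,0]],[[0,0,-0.04],[0,0,0]],[[0,0,-0.04],[0,0,0]],[[0,0,-0.03],[0,0,0]],[[0,0,0],[0,0,0]],[[0,0,0],[0,0,0]]]'
```

```text
time: 23.25
position: [0.5854, -0.3099, -0.0111]
tool_rot: [-0.001, 3.14, -0.002]
wrist_force: [0.3, -0.9, 0.2]
width: 0.998
grip_force: 0.0
time: 24.25
position: [0.5843, -0.3094, -0.0125]
tool_rot: [0.001, -3.142, -0.0]
wrist_force: [-0.4, 0.3, 1.9]
width: 0.517
grip_force: 30.0
time: 25.05
position: [0.5839, -0.3092, 0.1872]
tool_rot: [0.001, -3.141, -0.0]
wrist_force: [0.2, 0.2, -1.5]
width: 0.522
grip_force: 30.0
```

```bash
python3 -m jog '[[[-0.004,0.0255,0],[0,0,0]],[[-0.004,0.04,0],[0,0,0]],[[-0.004,0.04,0],[0,0,0]],[[-0.004,0.04,0],[0,0,0]],[[-0.004,0.04,0],[0,0,0]],[[-0.004,0.04,0],[0,0,0]],[[-0.004,0.04,0],[0,0,0]],[[-0.004,0.04,0],[0,0,0]],[[-0.004,0.04,0],[0,0,0]],[[0,0.04,0],[0,0,0]],[[0,0.04,0],[0,0,0]]]' && python3 -m jog '[[[0,0.04,0],[0,0,0]],[[0,0.04,0],[0,0,0]],[[0,0.04,0],[0,0,0]],[[0,0.04,0],[0,0,0]],[[0,0.03,0],[0,0,0]],[[0,0.03,0],[0,0,0]],[[0,0,0],[0,0,0]],[[0,0,0],[0,0,0]],[[0,0,0],[0,0,0]]]'; python3 m.py g8 -0.0125 .05 .023 .124 .028
```

```text
time: 26.15
position: [0.6178, 0.1177, 0.184]
tool_rot: [0.001, -3.135, 0.0]
wrist_force: [1.3, 0.3, -1.1]
width: 0.516
grip_force: 30.0
time: 27.05
position: [0.6189, 0.3348, 0.1853]
tool_rot: [-0.0, -3.138, 0.003]
wrist_force: [0.9, -0.4, -1.6]
width: 0.517
grip_force: 30.0
[0.6193 0.3346 0.186 ] 0.522 29.99949237702978
held (array([0.61839039, 0.33550058]), np.float64(3.3163744699816595), 158.5)
base (array([0.61992236, 0.33524324]), np.float64(0.5675984569977147), 453.0)
```

View pics/g8.png

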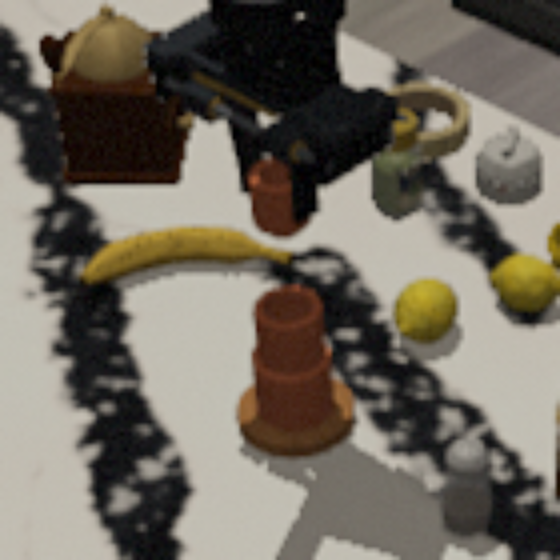

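The small pot is held plumb above the two-pot tower, whose mouth is at about (290,305) in the crop. I'm lowering it now.

```bash
python3 -m jog '[[[0,0.001,0.025],[0,0,0]],[[0,0,0.025],[0,0,0]],[[0,0,0.023],[0,0,0]],[[0,0,0],[0,0,0]],[[0,0,0],[0,0,0]]]' && python3 -m jog '[[[0,0,0.003],[0,0,0]],[[0,0,0.003],[0,0,0]],[[0,0,0.003],[0,0,0]],[[0,0,0],[0,0,0]],[[0,0,0],[0,0,0]]]' && python3 -m jog '[[[0,0,0.002],[0,0,0]],[[0,0,0],[0,0,0]],[[0,0,0],[0,0,0]]]'
```

```text
time: 27.6
position: [0.62, 0.3361, 0.1143]
tool_rot: [-0.001, -3.141, 0.001]
wrist_force: [-0.1, -0.1, -1.8]
width: 0.519
grip_force: 30.0
time: 28.1
position: [0.6198, 0.3372, 0.1056]
tool_rot: [-0.001, 3.141, 0.0]
wrist_force: [-0.4, 0.1, -1.5]
width: 0.52
grip_force: 30.0
time: 28.4
position: [0.6198, 0.3372, 0.1033]
tool_rot: [0.001, -3.141, 0.0]
wrist_force: [1.1, 0.2, -1.4]
width: 0.525
grip_force: 30.0
```

```bash
python3 -m jog '[[[0,0,0.0015],[0,0,0]],[[0,0,0],[0,0,0]],[[0,0,0],[0,0,0]]]' && python3 -m jog '[[[0,0,0.001],[0,0,0]],[[0,0,0],[0,0,0]],[[0,0,0],[0,0,0]]]'
```

```text
time: 28.7
position: [0.6198, 0.3371, 0.1018]
tool_rot: [0.001, -3.141, 0.0]
wrist_force: [-0.6, 0.4, -1.9]
width: 0.517
grip_force: 30.0
time: 29.0
position: [0.6199, 0.3372, 0.1011]
tool_rot: [-0.001, 3.141, 0.0]
wrist_force: [0.1, 0.2, -1.1]
width: 0.519
grip_force: 30.0
```

```bash
python3 -m jog '[[[0,0,0.001],[0,0,0]],[[0,0,0],[0,0,0]],[[0,0,0],[0,0,0]]]' && python3 -m jog '[[[0,0,0.001],[0,0,0]],[[0,0,0],[0,0,0]],[[0,0,0],[0,0,0]]]'; python3 m.py g9 -0.0125 .05 .023 .124 .028
```

```text
time: 29.3
position: [0.6202, 0.3372, 0.1007]
tool_rot: [-0.001, 3.141, 0.0]
wrist_force: [-0.4, -0.3, 2.8]
width: 0.519
grip_force: 30.0
time: 29.6
position: [0.6204, 0.3373, 0.1006]
tool_rot: [-0.001, 3.14, 0.001]
wrist_force: [-1.1, -1.5, 7.4]
width: 0.519
grip_force: 30.0
[0.6204 0.3373 0.1006] 0.518 30.002792292733993
held (array([0.60793764, 0.34281105]), np.float64(2.1445456700687395), 454.5)
base (array([0.63843247, 0.37966538]), np.float64(2.6196667254104016), 506.0)
```

View pics/g9.png

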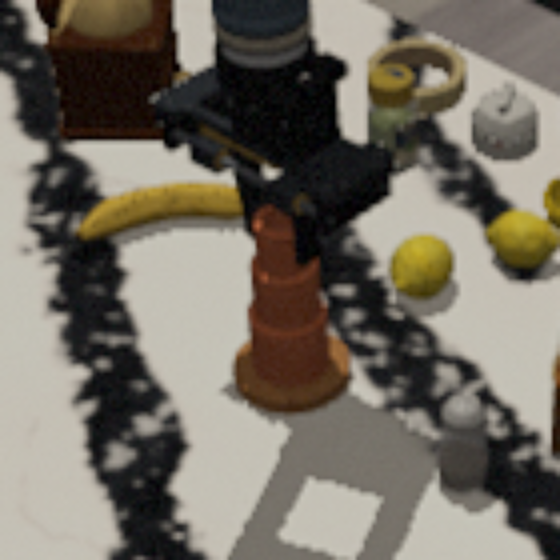

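```bash
python3 -m jog '[[[0,0,0],[0,0,0]],[[0,0,0],[0,0,0]],[[0,0,0],[0,0,0]],[[0,0,0],[0,0,0]],[[0,0,0],[0,0,0]],[[0,0,0],[0,0,0]],[[0,0,0],[0,0,0]]]' -1 && python3 -m jog '[[[0,0,-0.03],[0,0,0]],[[0,0,-0.03],[0,0,0]],[[0,0,-0.03],[0,0,0]],[[0.01,-0.025,0],[0,0,0]],[[0.0162,-0.0383,0],[0,0,0]],[[0.0162,-0.0383,0],[0,0,0]],[[0.0162,-0.0383,0],[0,0,0]],[[0.0162,-0.0383,0],[0,0,0]],[[0.0162,-0.0383,0],[0,0,0]],[[0.0162,-0.0383,0],[0,0,0]],[[0.0162,-0.0383,0],[0,0,0]]]' && python3 -m jog '[[[0.0162,-0.0383,0],[0,0,0]],[[0.0162,-0.0383,0],[0,0,0]],[[0.0162,-0.0383,0],[0,0,0]],[[0.0162,-0.0383,0],[0,0,0]],[[0.0162,-0.0383,0],[0,0,0]],[[0,0,0],[0,0,0]],[[0,0,0],[0,0,0]],[[0,0,0],[0,0,0]]]'
python3 m.py g10 -0.0125 .05 .023 .166 .023; python3 - <<'E'
from cell import manip
from h import *
T=manip.camera("top")
for z,r,h in((.166,.023,.15),):print(circ(T,pix(T,[.619,.337,h]),z,r,(0,80,50),(12,255,255),22))
E
```

```text
time: 30.35
position: [0.6198, 0.3371, 0.0988]
tool_rot: [0.001, -3.141, 0.0]
wrist_force: [-0.4, 0.4, -0.3]
width: 0.984
grip_force: 0.0
time: 31.45
position: [0.496, 0.0426, 0.1893]
tool_rot: [-0.002, 3.141, -0.0]
wrist_force: [-0.4, -0.5, -0.8]
width: 0.998
grip_force: 0.0
time: 32.25
position: [0.4159, -0.1468, 0.189]
tool_rot: [-0.002, 3.141, 0.001]
wrist_force: [-0.2, 0.1, -0.2]
width: 1.002
grip_force: 0.0
[ 0.416  -0.1465  0.189 ] 0.999 0.0
(array([0.62057405, 0.33598732]), np.float64(0.2913760769689584), 680.0)Traceback (most recent call last):
  File "m.py", line 9, in <module>
    print("held",circ(S,pix(S,[p[0],p[1],h-.02]),h,hr,win=26,**hsv));print("base",circ(S,pix(S,[.619,.3375,bh-.02]),bh,br,win=20,**hsv))
                 ~~~~^^^^^^^^^^^^^^^^^^^^^^^^^^^^^^^^^^^^^^^^^^^^^^
  File "h.py", line 14, in circ
    cs=cv2.findContours(m,cv2.RETR_EXTERNAL,cv2.CHAIN_APPROX_NONE)[0];k=max(cs,key=cv2.contourArea)
                                                                        ~~~^^^^^^^^^^^^^^^^^^^^^^^^
ValueError: max() iterable argument is empty
```

```bash
python3 -m jog '[[[0,-0.0015,0.04],[0,0,0]],[[0,0,0.04],[0,0,0]],[[0,0,0.04],[0,0,0]],[[0,0,0.04],[0,0,0]],[[0,0,0.03],[0,0,0]],[[0,0,0.015],[0,0,0]],[[0,0,0.002],[0,0,0]],[[0,0,0],[0,0,0]],[[0,0,0],[0,0,0]]]' && python3 -m jog '[[[0,0,0],[0,0,0]],[[0,0,0],[0,0,0]],[[0,0,0],[0,0,0]],[[0,0,0],[0,0,0]],[[0,0,0],[0,0,0]],[[0,0,0],[0,0,0]],[[0,0,0],[0,0,0]],[[0,0,0],[0,0,0]],[[0,0,0],[0,0,0]],[[0,0,0],[0,0,0]],[[0,0,0],[0,0,0]],[[0,0,0],[0,0,0]]]' 1 && python3 -m jog '[[[0,0,0],[0,0,0]],[[0,0,0],[0,0,0]],[[0,0,0],[0,0,0]]]'
```

```text
time: 33.25
position: [0.4166, -0.149, -0.0173]
tool_rot: [-0.003, 3.14, -0.002]
wrist_force: [0.3, 0.0, 0.4]
width: 1.004
grip_force: 0.0
time: 34.45
position: [0.4157, -0.1491, -0.0181]
tool_rot: [0.001, -3.141, -0.0]
wrist_force: [-0.1, -0.1, -0.6]
width: 0.192
grip_force: 30.0
time: 34.75
position: [0.4157, -0.1491, -0.0181]
tool_rot: [0.001, -3.142, -0.0]
wrist_force: [0.0, -0.3, -0.6]
width: 0.196
grip_force: 30.0
```

```bash
python3 -m jog '[[[0,0,-0.02],[0,0,0]],[[0,0,-0.04],[0,0,0]],[[0,0,-0.04],[0,0,0]],[[0,0,-0.04],[0,0,0]],[[0,0,-0.04],[0,0,0]],[[0,0,-0.04],[0,0,0]],[[0,0,0],[0,0,0]],[[0,0,0],[0,0,0]]]' && python3 -m jog '[[[-0.0157,0.0373,0],[0,0,0]],[[-0.0157,0.0373,0],[0,0,0]],[[-0.0157,0.0373,0],[0,0,0]],[[-0.0157,0.0373,0],[0,0,0]],[[-0.0157,0.0373,0],[0,0,0]],[[-0.0157,0.0373,0],[0,0,0]],[[-0.0157,0.0373,0],[0,0,0]],[[-0.0157,0.0373,0],[0,0,0]],[[-0.0157,0.0373,0],[0,0,0]],[[-0.0157,0.0373,0],[0,0,0]],[[-0.0157,0.0373,0],[0,0,0]]]' && python3 -m jog '[[[-0.0157,0.0373,0],[0,0,0]],[[-0.0157,0.0373,0],[0,0,0]],[[0,0,0],[0,0,0]],[[0,0,0],[0,0,0]],[[0,0,0],[0,0,0]],[[0,0,0],[0,0,0]]]'; python3 m.py g10 -0.018 .012 .02 .166 .023
```

```text
time: 35.55
position: [0.4158, -0.1491, 0.2026]
tool_rot: [-0.001, 3.14, -0.002]
wrist_force: [0.0, 0.3, -0.4]
width: 0.194
grip_force: 30.0
time: 36.65
position: [0.5868, 0.2625, 0.1985]
tool_rot: [0.001, -3.136, 0.003]
wrist_force: [1.1, -0.7, -0.2]
width: 0.193
grip_force: 30.0
time: 37.25
position: [0.6188, 0.3344, 0.2011]
tool_rot: [-0.001, -3.139, 0.002]
wrist_force: [-0.8, 0.4, 0.1]
width: 0.194
grip_force: 30.0
[0.6191 0.3345 0.2016] 0.193 29.980517718940973
held (array([0.55919464, 0.27037403]), np.float64(0.9773258538177808), 208.5)
base (array([0.61722145, 0.33377586]), np.float64(0.7352462364763765), 386.5)
```

View pics/g10.png

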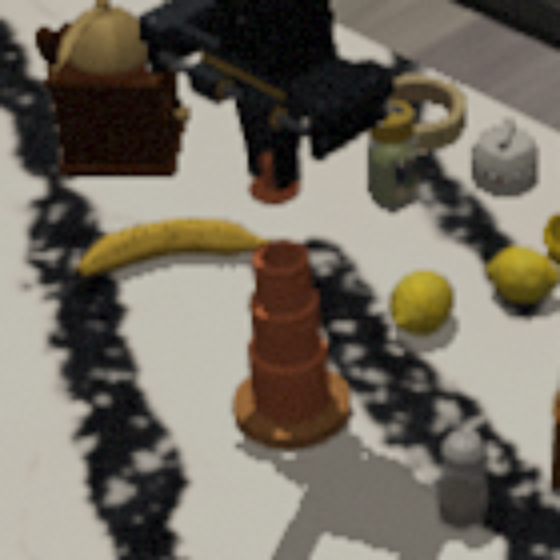

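```bash
python3 -m jog '[[[0,0.0005,0.025],[0,0,0]],[[0,0,0.02],[0,0,0]],[[0,0,0.01],[0,0,0]],[[0,0,0],[0,0,0]],[[0,0,0],[0,0,0]],[[0,0,0],[0,0,0]]]' && python3 -m jog '[[[0,0,0.003],[0,0,0]],[[0,0,0.003],[0,0,0]],[[0,0,0.002],[0,0,0]],[[0,0,0],[0,0,0]],[[0,0,0],[0,0,0]]]' && python3 -m jog '[[[0,0,0.001],[0,0,0]],[[0,0,0],[0,0,0]],[[0,0,0],[0,0,0]]]'
```

```text
time: 37.9
position: [0.6206, 0.3366, 0.1485]
tool_rot: [-0.001, 3.139, 0.001]
wrist_force: [0.2, -0.2, -0.8]
width: 0.19
grip_force: 30.0
time: 38.4
position: [0.6195, 0.3364, 0.1388]
tool_rot: [0.001, -3.141, 0.0]
wrist_force: [0.2, -0.1, -0.4]
width: 0.191
grip_force: 30.0
time: 38.7
position: [0.6196, 0.3364, 0.1379]
tool_rot: [0.001, -3.142, 0.0]
wrist_force: [0.4, 0.1, -0.4]
width: 0.196
grip_force: 30.0
```

```bash
python3 -m jog '[[[0,0,0.001],[0,0,0]],[[0,0,0],[0,0,0]],[[0,0,0],[0,0,0]]]' | grep -E "pos|wri"; python3 -m jog '[[[0,0,0.001],[0,0,0]],[[0,0,0],[0,0,0]],[[0,0,0],[0,0,0]]]' | grep -E "pos|wri";python3 -m jog '[[[0,0,0.0008],[0,0,0]],[[0,0,0],[0,0,0]],[[0,0,0],[0,0,0]]]' | grep -E "pos|wri"
```

```text
position: [0.6197, 0.3365, 0.1371]
wrist_force: [0.3, 0.6, 0.4]
position: [0.6199, 0.3365, 0.1367]
wrist_force: [0.4, -0.0, 4.0]
position: [0.6202, 0.3365, 0.1366]
wrist_force: [-0.1, -1.5, 6.9]
```

```bash
python3 -m jog '[[[0,0,-0.0008],[0,0,0]],[[0,0,0],[0,0,0]]]' && python3 -m jog '[[[0,0,0],[0,0,0]],[[0,0,0],[0,0,0]],[[0,0,0],[0,0,0]],[[0,0,0],[0,0,0]],[[0,0,0],[0,0,0]],[[0,0,0],[0,0,0]],[[0,0,0],[0,0,0]],[[0,0,0],[0,0,0]],[[0,0,0],[0,0,0]],[[0,0,0],[0,0,0]]]' -1 && python3 -m jog '[[[0,0,-0.02],[0,0,0]],[[0,0,-0.03],[0,0,0]],[[0,0,-0.03],[0,0,0]],[[0,-0.03,0],[0,0,0]],[[0,-0.04,0],[0,0,0]],[[0,-0.04,0],[0,0,0]],[[0,-0.04,0],[0,0,0]],[[0,-0.04,0],[0,0,0]],[[0,0,0],[0,0,0]],[[0,0,0],[0,0,0]],[[0,0,0],[0,0,0]]]'
python3 m.py g11 -0.018 .012 .02 .166 .023; python3 - <<'E'
from cell import manip
from h import *
T=manip.camera("top")
cv2.imwrite("pics/t11.png",cv2.resize(T["pixels"][100:320,120:460],None,fx=2.2,fy=2.2)[...,::-1])
E
```

```text
time: 39.8
position: [0.62, 0.3365, 0.1367]
tool_rot: [-0.001, 3.14, 0.0]
wrist_force: [0.3, -0.6, 5.6]
width: 0.195
grip_force: 30.0
time: 40.8
position: [0.6195, 0.3365, 0.136]
tool_rot: [-0.001, 3.142, 0.0]
wrist_force: [0.9, 0.1, -0.7]
width: 0.971
grip_force: 0.0
time: 41.9
position: [0.6197, 0.1474, 0.216]
tool_rot: [-0.002, 3.141, 0.001]
wrist_force: [-0.3, -0.3, 0.3]
width: 0.999
grip_force: 0.0
[0.6196 0.1478 0.216 ] 1.004 0.0Traceback (most recent call last):
  File "m.py", line 9, in <module>
    print("held",circ(S,pix(S,[p[0],p[1],h-.02]),h,hr,win=26,**hsv));print("base",circ(S,pix(S,[.619,.3375,bh-.02]),bh,br,win=20,**hsv))
                 ~~~~^^^^^^^^^^^^^^^^^^^^^^^^^^^^^^^^^^^^^^^^^^^^^^
  File "h.py", line 14, in circ
    cs=cv2.findContours(m,cv2.RETR_EXTERNAL,cv2.CHAIN_APPROX_NONE)[0];k=max(cs,key=cv2.contourArea)
                                                                        ~~~^^^^^^^^^^^^^^^^^^^^^^^^
ValueError: max() iterable argument is empty
```

```bash
python3 - <<'E'
from cell import manip
from h import *
S=manip.camera("scene")
cv2.imwrite("pics/s11.png",cv2.resize(S["pixels"][60:200,200:340],None,fx=4,fy=4)[...,::-1])
E
```

```text
(no output)
```

View pics/s11.png

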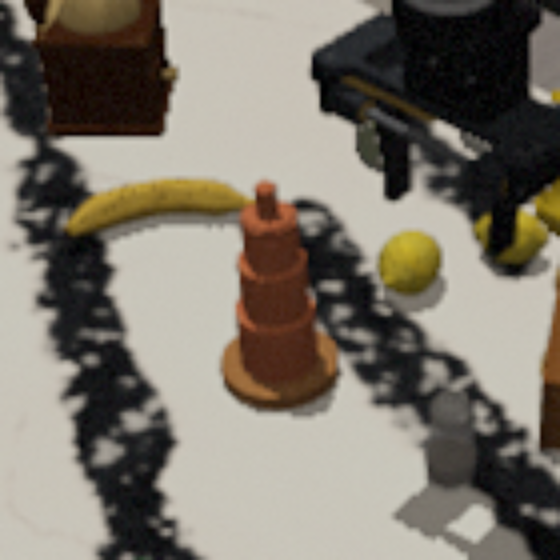

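The tower stands complete and upright, with the knob at (265,190) and the stand at (280,370) in the crop. The gripper is clear, so I'm handing in.

```bash
python3 -c "
from cell import manip
print(manip.hand_in())"
```

```text
the job is handed in; nothing more can be done
None
```

The tower is built on the stand (large, medium and small pots, then the lid), standing upright and released; I handed it in at about 42 s, but the hand-in returned no verdict.

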